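# Show the lure to the demo camera in the mirror

## Robot

A 6-joint arm with a two-finger parallel gripper is mounted at the origin on the work surface. World frame = base frame: x ahead of the robot, y to its left, z up, the work surface at z = 0. Lengths are in m, angles in rad, forces in N, time in s.
With the tool pointing down it reaches from about 0.3 to 0.825 m from the base axis. Payload 5.4 kg.
Tool frame: the origin (TCP) lies at the very end of the fingers, on their centre line; the grasp point (between the pads) lies 19 mm behind it; z points along the fingers, y is the line along which they close (so a half turn about z gives the same grasp; the last joint's range is limited). The gripper opens to 92 mm and grips with 3 to 60 N. Pads are 20 mm wide; open, the fingers measure 128 mm over their backs; the gripper's body (75 mm by 189 mm) begins 69 mm behind the grasp point.
Start: joints at [1.04, 0.158, 1.597, -0, 1.386, -0.21], TCP at [0.181, 0.546, 0.215] pointing down, gripper open.
Joint ranges: [-2.91, 2.91], [-0.94, 2.29], [0.18, 2.7], [-1.29, 4.43], [0.17, 2.64], [-3, 3]. Speed limits (rad/s): [2.57, 2.57, 3.14, 3.14, 3.14, 3.14].

## Interface

Orientations are given as a rotation vector (axis times angle).
In Python, from workcell import bot gives the robot as it stands. Calls block until the motion is done:
- bot.goto(position, orientation): joint-space move of the TCP to a pose.
- bot.line_to(position, rot=None, max_speed=0.15): straight line of the TCP; rot=None keeps the orientation; max_speed is the mean speed in m/s.
- bot.set_joints(angles): joint-space move.
- bot.set_gripper(opening, newtons=None): opening from 0.0 (shut) to 1.0 (fully open); newtons is the grip in N (None keeps the last); returns when the fingers have stopped.
- bot.hold(seconds).
- bot.inverse_kinematics(position, orientation): joint angles nearest the present ones, or None.
- bot.read_camera(name): name is "scene" or "top"; returns a dict with "pixels" (420x560x3 uint8, blue, green, red), "fx", "fy", "cx", "cy" (pixels), "R" (3x3) and "t" (3): a world point X has camera coordinates R X + t. Camera axes: x right, y down, z forward; pixel columns grow to the right and rows downward; lengths in m; the calibration is good to about 2 mm. A picture is of the moment at which its call begins. There is no depth.
A pose or a line that the arm cannot do raises bot.MotionError and nothing moves.
- bot.job_done(): hands the job in; it is judged then, once.
Readings, each from a call of its own:
- bot.current_clock(): time.
- bot.current_joints(): joint angles.
- bot.current_joint_vel(): joint speeds.
- bot.current_effort(): joint torques, N m.
- bot.current_ee_pos(): TCP position.
- bot.current_tool_rot(): TCP orientation.
- bot.current_contact_force(): force on the tool from outside, world axes, zero at the start.
- bot.current_ft_torque(): the same for the moment, N m.
- bot.current_opening(): opening from 0.0 (shut) to 1.0 (fully open).
- bot.current_grip_force(): force on a finger pad.
Only numpy, scipy, OpenCV 4.12 (cv2) and the standard library are available. Lean on these libraries where they do the work, as an engineer would, in place of code of your own. Each camera call takes 0.05 s, during which the arm holds its last target. There are 200 camera calls.

## Task

Get the fly-tying stand ready for the audience: slide the small pedestal vise, without lifting or tipping it, from the white ring across to the yellow ring so that its round base sits inside the ring, and let go of it. Then turn the upright mirror by the orange grip on its top until the little black camera on the table sees the vise's orange bead in the middle of the mirror, and finish while still holding the grip at that angle, because the mirror springs back when released. Leave everything else on the table undisturbed.

Things in the scene. Friction and masses are not known exactly. Their poses are not given: they have to be found in the camera images.
- vise: Loose pedestal vise, ~0.7 kg. Origin: centre of underside of its round dark base (dia 100, 12 thick, mm). To grip: aluminium column 24 x 24, height 12 to 72, sides along body x and y; close along y, fingertips above the base. On top a brass barrel along x (16 dia, axis at height 81); jaws along body -x (roughly to the robot) hold a magenta lure with orange bead. Highest point 92.
- bead (a point): Centre of the orange bead (18 mm diameter), the marker the camera must see; fixed to the vise at (-68, 0, 85) mm in its frame.
- mark_work: Yellow ring printed on the table, 124 mm inner and 136 mm outer diameter, flat: where the vise must go. Origin: its centre. It lies on one side of the line from mirror to camera (left or right, changes), the white ring on the other.
- mark_park: White ring of the same size: where the vise stands at the start, turned up to 0.35 rad either way. Origin: its centre.
- rig: Fixed rig of mirror and black demo camera. Origin: on the table on the mirror's vertical turning axis (round foot 76 mm dia, 12 mm thick). Its +x points from mirror to camera; camera lens at (328, 0, 85) mm in this frame, looking along -x at the mirror; camera top at 108 mm. The space between mirror and camera is free: the vise can slide through.
- mirror: Upright mirror, turns 0.9 rad either way about its vertical axis. Origin: on the axis at table level; +x = its normal, along rig +x (squarely at the camera) at rest. A weak spring (0.08 N m/rad) returns it there when let go. Silvered face 58 x 84 mm, holds the axis, centre 85 mm high. Orange grip on top, on the axis: 10 mm along x, 44 along y, height 132 to 172; pinch from above closing along x.
- sight_line (a point): Invisible: the camera's line of sight after reflection at the mirror's centre. Origin: mirror's centre, on the turning axis 85 mm above the table; its x axis runs along the reflected sight, so it turns twice as far as the mirror (with the mirror at rest it points at the camera). The bead is seen in the middle of the mirror when it lies on this x axis.
- jar: Bystander: small jar with black cap, 40 mm diameter, 62 mm high; origin at its underside.
- spool_pink: Bystander: magenta thread spool, 34 mm diameter, 35 mm high; origin at its underside.
- spool_green: Bystander: lime green thread spool, 34 mm diameter, 35 mm high; origin at its underside.
- brush: Bystander: small brush lying flat, 150 mm long; origin at its underside.
- hook_box: Bystander: flat hook box with blue lid, 102 x 72 x 26 mm; origin at its underside.
- knife: Bystander: folded pocket knife, 100 x 22 x 13 mm; origin at its underside.
Mind the look-alikes: they are no part of the job. What is shaped like the vise but brown or purple is not meant.

How it is judged:
By the outcome, as a careful person would: the job done as asked, in the order asked, and still so for the second after the job is handed in, while the arm keeps its last pose, push and grip.
It also fails if it takes over 51 s, if anything falls off the work surface, if the arm or the gripper's body presses on something with over 40 N, if the wrist force passes 120 N, or if a joint passes its speed limit or range.

## Working session

There is one attempt and no reset: what is moved stays moved. The work goes in short steps, each a Python script; the robot and the scene stay as the last script left them, time stands still between calls to the robot, and variables do not carry over. Pictures are saved under pics/ and viewed, at most 10 in all, crops included, and the job is handed in when it is done.

```bash
mkdir -p pics; ls
python3 - <<'E'
from workcell import bot
import cv2,numpy as np
for n in("scene","top"):
    c=bot.read_camera(n); cv2.imwrite(f"pics/{n}0.png",c["pixels"]); np.savez(f"pics/{n}0.npz",**c)
    print(n,c["fx"],c["cx"],c["cy"],(-np.array(c["R"]).T@c["t"]).round(3),np.round(c["R"],3).tolist())
print(bot.current_clock())
E
```

```text
pics
scene 468.39989686537456 271.4355198494917 201.0750420453714 [ 0.973 -0.891  0.973] [[0.873, 0.488, 0.019], [0.34, -0.579, -0.741], [-0.351, 0.653, -0.671]]
top 458.03783910794965 280.274655889906 197.86375723018347 [ 0.239 -0.009  1.424] [[-0.045, -0.999, 0.001], [-0.976, 0.044, -0.212], [0.212, -0.011, -0.977]]
0.1
```

View pics/scene0.png

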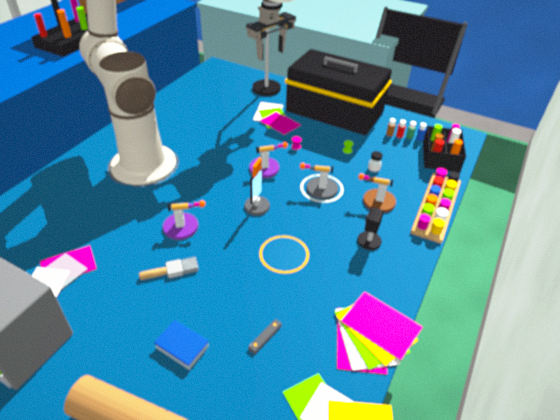

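View pics/top0.png

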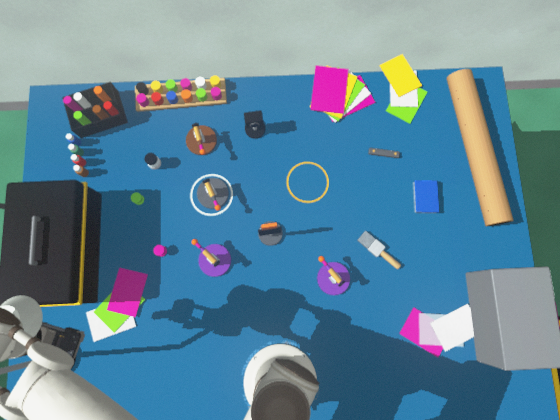

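The scene view has the vise in the white ring at (322,186), the yellow ring at (284,254), the mirror at (257,200) and the camera at (371,235). In the top view they are at (211,195), (308,182), (270,233) and (255,125). Next I'll enlarge both.

```bash
cat > h.py <<'E'
import numpy as np, cv2
from scipy.optimize import least_squares
def load(n): return dict(np.load(n))
def proj(c,X):
    p=c["R"]@np.asarray(X,float)+np.ravel(c["t"]); return np.array([c["fx"]*p[0]/p[2]+c["cx"],c["fy"]*p[1]/p[2]+c["cy"]])
def onplane(c,uv,z):
    o=-c["R"].T@np.ravel(c["t"]); d=c["R"].T@np.array([(uv[0]-c["cx"])/c["fx"],(uv[1]-c["cy"])/c["fy"],1]); return o+d*(z-o[2])/d[2]
def tri(cs,uvs):
    r=least_squares(lambda X:np.concatenate([proj(c,X)-u for c,u in zip(cs,uvs)]),[.5,0,.05]); return r.x,np.abs(r.fun).max()
def crop(img,x0,y0,x1,y1,s,f):
    im=cv2.resize(img[y0:y1,x0:x1],None,fx=s,fy=s,interpolation=cv2.INTER_CUBIC)
    for k in range((x0+9)//10*10,x1,10): cv2.putText(im,str(k),(int((k+.5-x0)*s),8),0,.3,(255,)*3); cv2.line(im,(int((k+.5-x0)*s),10),(int((k+.5-x0)*s),16),(255,)*3)
    for k in range((y0+9)//10*10,y1,10): cv2.putText(im,str(k),(0,int((k+.5-y0)*s)+3),0,.3,(255,)*3); cv2.line(im,(20,int((k+.5-y0)*s)),(26,int((k+.5-y0)*s)),(255,)*3)
    cv2.imwrite(f,im)
E
python3 - <<'E'
from h import *
s=load("pics/scene0.npz");t=load("pics/top0.npz")
crop(s["pixels"],240,135,400,255,5,"pics/sc.png"); crop(t["pixels"],180,100,340,220,5,"pics/tc.png"); 
crop(t["pixels"],230,205,340,285,7,"pics/tm.png")
for nm,c,box in(("s",s,(240,220,330,280)),("t",t,(270,150,340,215))):
    x0,y0,x1,y1=box; h=cv2.cvtColor(c["pixels"],cv2.COLOR_BGR2HSV)[y0:y1,x0:x1]
    m=((h[...,0]>12)&(h[...,0]<40)&(h[...,2]>110)).astype(np.uint8)
    ys,xs=np.nonzero(m); P=np.array([onplane(c,(x+x0,y+y0),0)[:2] for x,y in zip(xs,ys)])
    q=least_squares(lambda q:np.hypot(*(P-q[:2]).T)-q[2],[*P.mean(0),.065],loss="soft_l1",f_scale=.003).x; print("yellow",nm,q.round(4),len(P))
for nm,c,box in(("s",s,(295,165,350,205)),("t",t,(185,168,240,220))):
    x0,y0,x1,y1=box; im=c["pixels"][y0:y1,x0:x1]; m=im.min(2)>150
    ys,xs=np.nonzero(m); P=np.array([onplane(c,(x+x0,y+y0),0)[:2] for x,y in zip(xs,ys)])
    q=least_squares(lambda q:np.hypot(*(P-q[:2]).T)-q[2],[*np.median(P,0),.065],loss="soft_l1",f_scale=.003).x; print("white",nm,q.round(4),len(P))
E
```

```text
yellow s [ 0.5986 -0.1133  0.0652] 392
yellow t [ 0.5977 -0.1135  0.0649] 283
white s [0.5714 0.1924 0.0638] 429
white t [0.5698 0.1945 0.0648] 291
```

View pics/sc.png

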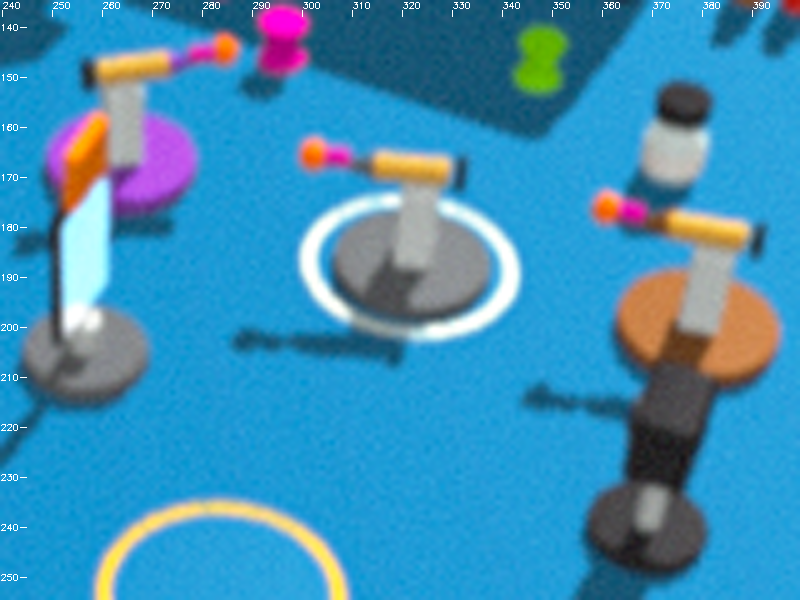

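View pics/tc.png

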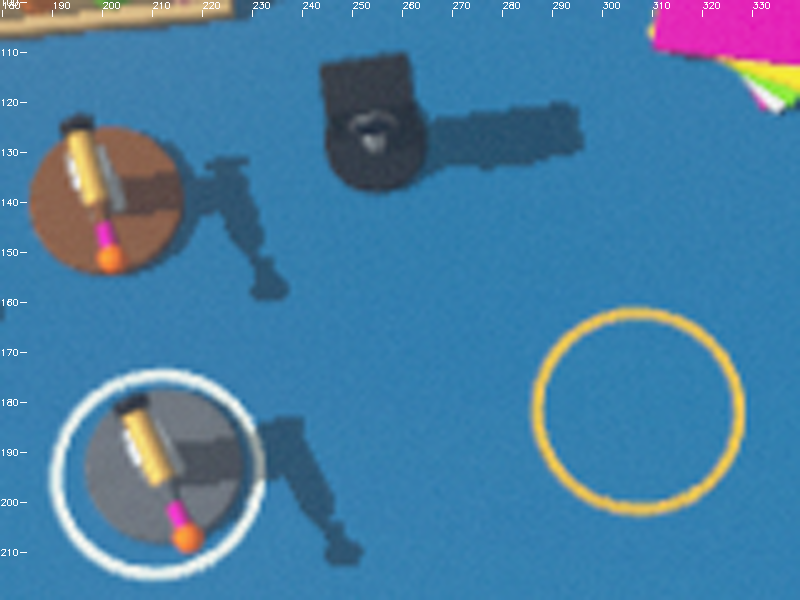

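View pics/tm.png

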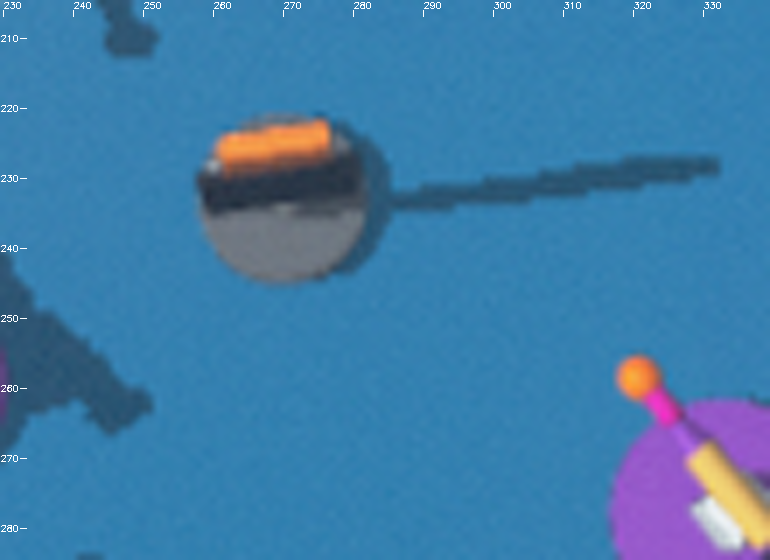

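The crops show the vise bead at scene (302.1,165.5) and top (216.9,207.1), and its base disc at scene (321.7,187) and top (212.1,192.7). The mirror foot is at top (269.9,233.3) and scene (256.7,205.7). The grip is at top (268.5,224.9) and scene (256.5,163.5).

Run:
```python
from h import *
s=load("pics/scene0.npz");t=load("pics/top0.npz")
F=dict(bead=((302.1,165.5),(216.9,207.1)),base=((321.7,186.9),(212.1,192.7)),barrelrear=((329.5,168.5),(205.9,181.9)),barrelfront=((314.1,167.5),(211.1,195.9)),
 mfoot=((256.7,205.7),(269.9,233.3)),grip=((256.5,163.5),(268.5,224.9)),cfoot=((368.7,240.5),(254.7,127.9)))
X={}
for k,(a,b) in F.items():
    x,e=tri([s,t],[a,b]); X[k]=x; print(k,x.round(4),round(e,2))
for k in("base","mfoot","cfoot"): print(k,[onplane(c,u,.012 if k!="cfoot" else .01).round(4)[:2].tolist() for c,u in zip((s,t),F[k])])
# grip orange pixels (top) -> long axis at z=.172
c=t; im=c["pixels"][215:235,250:290].astype(int); ys,xs=np.nonzero((im[...,2]-im[...,0]>100)); P=np.array([onplane(c,(x+250,y+215),.172)[:2] for x,y in zip(xs,ys)])
print("grip px",P.mean(0).round(4)); w,v=np.linalg.eigh(np.cov(P.T)); print("long axis",np.degrees(np.arctan2(*v[::-1,1])).round(1),len(P))
a=X["cfoot"]-X["mfoot"]; print("rig dir",np.degrees(np.arctan2(a[1],a[0])),np.hypot(*a[:2]))
for p,q in(("bead","base"),("bead","barrelrear"),("barrelfront","barrelrear")):
    a=X[q]-X[p]; print(p,q,np.degrees(np.arctan2(a[1],a[0])).round(1),np.hypot(*a[:2]).round(4))
```

```text
bead [0.5104 0.1662 0.0841] 0.02
base [0.5734 0.1909 0.0063] 0.01
barrelrear [0.5894 0.1982 0.0825] 0.15
barrelfront [0.5453 0.183  0.0793] 0.44
mfoot [0.4366 0.0133 0.0019] 0.19
grip [0.4371 0.0133 0.1644] 0.05
cfoot [0.7861 0.0485 0.0029] 0.08
base [[0.5758, 0.1845], [0.5721, 0.1901]]
mfoot [[0.4426, 0.0043], [0.4347, 0.0128]]
cfoot [[0.7873, 0.0414], [0.7836, 0.0484]]
grip px [0.436  0.0125]
long axis 95.6 59
rig dir 5.753055807824859 0.3512475020314631
bead base 21.4 0.0677
bead barrelrear 22.0 0.0852
barrelfront barrelrear 19.0 0.0466
```

```bash
cat >> h.py <<'E'
from scipy.spatial.transform import Rotation as Ro
def down(psi): # tool y along (sin,-cos)
    c,s=np.cos(psi),np.sin(psi); return Ro.from_matrix(np.array([[c,s,0],[s,-c,0],[0,0,-1]]).T.T).as_rotvec()
E
python3 - <<'E'
from workcell import bot
from h import *
print(Ro.from_rotvec(bot.current_tool_rot()).as_matrix().round(2).tolist())
yaw=np.radians(21.3); V=[.5737,.1909]; T=[.598,-.1134]
for k in(0,np.pi):
    print("vise",[None if q is None else np.round(q,2) for q in (bot.inverse_kinematics([*p,z],down(yaw+k)) for p,z in((V,.25),(V,.028),(T,.028)))])
    for m in(0,-.545):
        q=bot.inverse_kinematics([.436,.013,.14],down(.1+m+np.pi/2+k)); print("mir",m,None if q is None else np.round(q,2))
bot.goto([*V,.25],down(yaw) if bot.inverse_kinematics([*V,.028],down(yaw)) is not None and abs(bot.inverse_kinematics([*V,.028],down(yaw))[5])<2 else down(yaw+np.pi))
c=bot.read_camera("top"); print(bot.current_clock(),bot.current_joints(),bot.current_tool_rot(),bot.current_opening())
E
```

```text
[[-0.95, 0.32, -0.0], [0.32, 0.95, -0.0], [0.0, -0.0, -1.0]]
vise [array([ 0.12,  0.21,  1.46, -0.  ,  1.46,  1.32]), array([ 0.12,  0.44,  1.65, -0.  ,  1.06,  1.32]), array([-0.39,  0.45,  1.63, -0.  ,  1.06,  0.81])]
mir 0 [-0.25 -0.14  2.05 -0.    1.23 -0.35]
mir -0.545 [-0.25 -0.14  2.05 -0.    1.23  0.2 ]
vise [array([ 0.12,  0.21,  1.46, -0.  ,  1.46, -1.82]), array([ 0.12,  0.44,  1.65, -0.  ,  1.06, -1.82]), array([-0.39,  0.45,  1.63, -0.  ,  1.06, -2.33])]
mir 0 [-0.25 -0.14  2.05  0.    1.23  2.79]
mir -0.545 [-0.25 -0.14  2.05 -0.    1.23 -2.95]
2.0667 [1.23033244e-01 2.13047937e-01 1.46493032e+00 1.90957355e-04
 1.46384770e+00 1.32036863e+00] [-3.08678582e+00 -5.83158449e-01  3.46723409e-04] 1.0004480511861495
```

Run:
```python
from workcell import bot
from h import *
V=[.5737,.1909]; T=[.598,-.1134]
def st(l): print(l,round(bot.current_clock(),2),np.round(bot.current_ee_pos(),4),np.round(bot.current_contact_force(),1),round(bot.current_opening(),3),round(bot.current_grip_force(),1))
bot.line_to([*V,.028],max_speed=.12); st("down")
bot.set_gripper(0.0,25); st("grip")
z=bot.current_ee_pos()[2]
P=np.linspace(V,T,6)
for p in P[1:3]: bot.line_to([*p,.028],max_speed=.06); st("slide")
s=bot.read_camera("scene"); t=bot.read_camera("top"); 
im=np.hstack([cv2.resize(c["pixels"][y:y+100,x:x+130],None,fx=3,fy=3) for c,x,y in((s,240,140),(t,180,140))]); cv2.imwrite("pics/mid.png",im)
```

```text
down 4.07 [0.5743 0.191  0.0287] [-0.6 -0.4 -1.1] 1.002 0.0
grip 5.1 [0.5738 0.1903 0.028 ] [ 0.4 -3.6  0.4] 0.263 25.0
slide 6.27 [0.5786 0.1301 0.028 ] [-0.7  3.6 -0.8] 0.262 25.0
slide 7.43 [0.5834 0.0691 0.028 ] [-0.6  3.3  0.6] 0.259 25.0
```

View pics/mid.png

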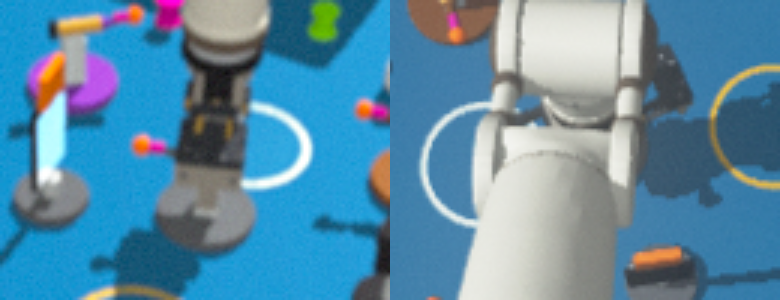

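The vise is held by its column, upright and sliding out of the white ring with about 3.5 N of drag. The bead clears the mirror.

Run:
```python
from workcell import bot
from h import *
T=[.598,-.1134]
def st(l): print(l,round(bot.current_clock(),2),np.round(bot.current_ee_pos(),4),np.round(bot.current_contact_force(),1),round(bot.current_opening(),3),round(bot.current_grip_force(),1))
bot.line_to([*T,.028],max_speed=.06); bot.hold(.3); st("slid")
bot.set_gripper(1.0); st("open")
bot.line_to([*T,.26],max_speed=.12); st("up")
bot.goto([.436,.013,.26],down(.1+np.pi/2)); st("mirror")
M=[]
for n in("scene","top"):
    c=bot.read_camera(n); np.savez(f"pics/{n}1.npz",**c); 
s=load("pics/scene1.npz");t=load("pics/top1.npz")
im=np.hstack([cv2.resize(c["pixels"][y:y+120,x:x+100],None,fx=4,fy=4,interpolation=cv2.INTER_CUBIC) for c,x,y in((s,220,170),(t,260,130))]); cv2.imwrite("pics/placed.png",im)
```

```text
slid 11.03 [ 0.5977 -0.1124  0.028 ] [-0.6  6.6  2.7] 0.259 25.0
open 12.12 [ 0.598  -0.1134  0.028 ] [ 0.5 -0.   0.5] 1.0 0.0
up 14.2 [ 0.5977 -0.1133  0.2592] [-0.2 -0.1  0.4] 0.998 0.0
mirror 15.28 [0.4364 0.0127 0.2602] [-0.1  0.6  0.5] 1.003 0.0
```

View pics/placed.png

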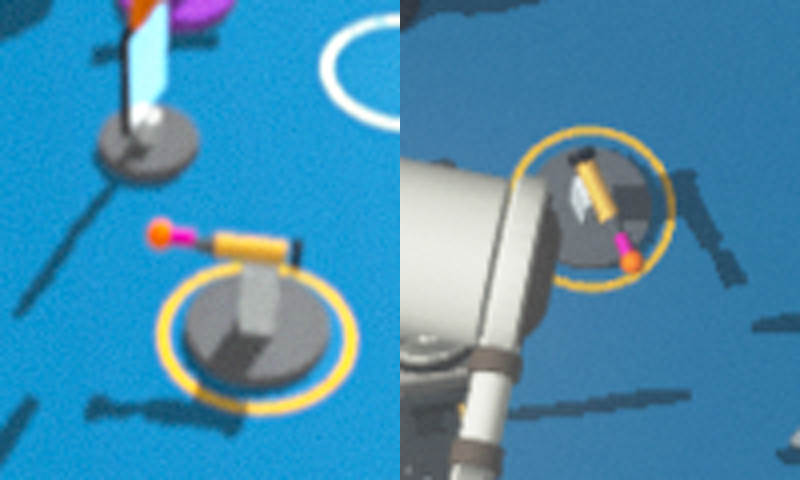

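The vise stands upright with its base well inside the yellow ring, at about (319,178) in the top view. The bead is at scene (259.5,228.2) and top (317,194.8).

Run:
```python
from workcell import bot
from h import *
def st(l): print(l,round(bot.current_clock(),2),np.round(bot.current_ee_pos(),4),np.round(bot.current_contact_force(),1),np.round(bot.current_ft_torque(),2),round(bot.current_opening(),3),round(bot.current_grip_force(),1))
s=load("pics/scene1.npz");t=load("pics/top1.npz")
uv=[]
for c,(u,v) in((s,(259.5,228.2)),(t,(317,194.8))):
    u0,v0=int(u)-6,int(v)-6; h=cv2.cvtColor(c["pixels"][v0:v0+13,u0:u0+13],cv2.COLOR_BGR2HSV)
    ys,xs=np.nonzero((h[...,0]<13)&(h[...,0]>2)&(h[...,1]>150)&(h[...,2]>150)); uv.append((xs.mean()+u0,ys.mean()+v0))
B,e=tri([s,t],uv); print(np.round(uv,1).tolist(),"bead",B.round(4),e)
A=np.array([.4362,.013]); th=np.radians(5.7); L=A+.328*np.array([np.cos(th),np.sin(th)])
bd=np.arctan2(*(B[:2]-A)[::-1]); turn=(bd-th)/2; print("bead dir",bd,"turn",turn); np.save("turn.npy",turn)
bot.line_to([*A,.138],down(th+np.pi/2),max_speed=.08); st("down")
bot.set_gripper(0.0,20); bot.hold(.2); st("grip")
```

```text
[[259.2, 229.2], [318.0, 195.1]] bead [ 0.5338 -0.1372  0.0824] 0.03657772823379446
bead dir -0.9947141324166097 turn -0.5470989498901432
down 17.05 [0.4366 0.0129 0.1385] [ 0.1  0.5 -0.8] [-0.1   0.07 -0.03] 0.999 0.0
grip 18.46 [0.4371 0.013  0.1381] [ 5.2  0.8 -4.3] [ 0.01 -0.56  0.  ] 0.11 20.0
```

Run:
```python
from workcell import bot
from h import *
def st(l):
    y=Ro.from_rotvec(bot.current_tool_rot()).as_matrix()[:,1]; print(l,round(bot.current_clock(),2),np.round(bot.current_ee_pos(),4),np.round(bot.current_contact_force(),1),np.round(bot.current_ft_torque(),2),round(bot.current_opening(),3),round(bot.current_grip_force(),1),"normal",np.arctan2(y[1],y[0]).round(4))
th=np.radians(5.7); A=np.array([.4374,.013]); B=np.array([.5340,-.1376])
bot.line_to([*A,.138],down(th+np.pi/2),max_speed=.01); bot.hold(.2); st("corr")
turn=(np.arctan2(*(B-A)[::-1])-th)/2; print("turn",turn,"normal",th+turn)
for f in np.linspace(0,1,7)[1:]:
    bot.goto([*A,.138],down(th+turn*f+np.pi/2)); bot.hold(.1); st(f"{f:.2f}")
for n in("scene","top"):
    c=bot.read_camera(n); np.savez(f"pics/{n}2.npz",**c)
    cv2.imwrite(f"pics/{n}2.png",c["pixels"])
s=load("pics/scene2.npz"); crop(s["pixels"],220,130,340,220,6,"pics/end.png")
```

```text
corr 18.93 [0.4372 0.0131 0.138 ] [-1.2  1.1  1.6] [0.04 0.29 0.06] 0.109 20.0 normal 0.0995
turn -0.5499750345761738 normal -0.450491267212497
0.17 19.27 [0.4374 0.0131 0.138 ] [-1.   0.7  2. ] [0.08 0.25 0.01] 0.106 20.0 normal 0.0099
0.33 19.62 [0.4375 0.013  0.138 ] [0.  1.6 0.8] [ 0.09  0.18 -0.  ] 0.107 20.0 normal -0.0813
0.50 19.98 [0.4376 0.013  0.138 ] [1.5 1.  0.2] [ 0.09 -0.05 -0.05] 0.108 20.0 normal -0.1728
0.67 20.32 [0.4377 0.013  0.1381] [ 3.4  1.4 -1. ] [ 0.15 -0.36  0.06] 0.108 20.0 normal -0.2645
0.83 20.68 [0.4378 0.0129 0.138 ] [ 4.6  1.2 -3.3] [ 0.15 -0.62  0.08] 0.109 20.0 normal -0.3557
1.00 21.02 [0.438  0.0129 0.1381] [ 6.   0.3 -3.2] [ 0.13 -0.63  0.02] 0.109 20.0 normal -0.4475
```

View pics/end.png

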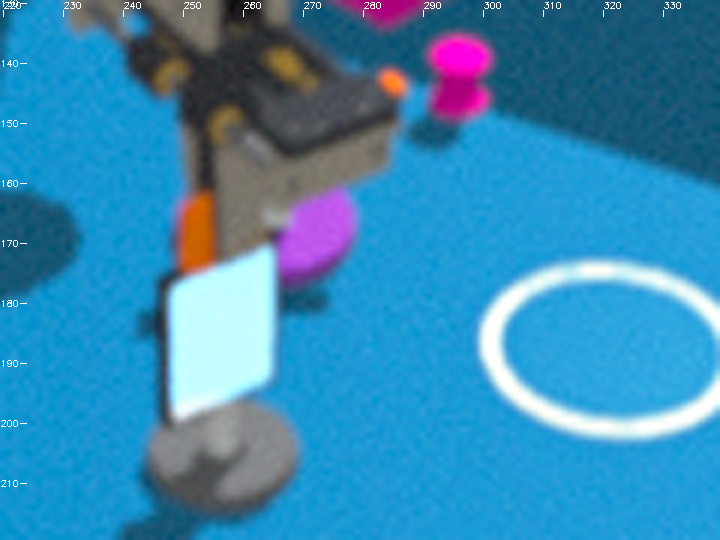

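View pics/top2.png

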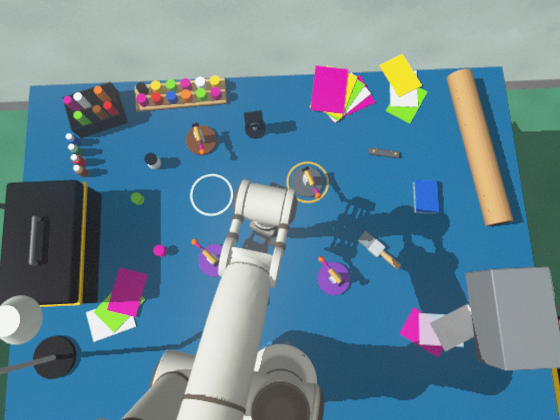

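The mirror is gripped and turned, its face looks towards the vise, and the bystanders are where they started. One small correction for servo lag and the refined axis position, then I'll hand in.

Run:
```python
from workcell import bot
from h import *
bot.goto([.4382,.013,.138],down(-.455+np.pi/2)); bot.hold(.6)
y=Ro.from_rotvec(bot.current_tool_rot()).as_matrix()[:,1]
print(np.arctan2(y[1],y[0]),bot.current_ee_pos(),bot.current_contact_force(),bot.current_grip_force(),bot.current_clock())
print(bot.job_done())
```

```text
-0.4549204832618443 [0.4380628  0.01293431 0.13802756] [-0.4461646  -1.16919666  2.76479995] 20.000361800193787 21.975
the job is handed in; nothing more can be done
None
```

The vise was slid into the yellow ring and released, and I handed the job in at 22 s with the mirror held about 0.55 rad from rest, aimed at the bead by my camera measurements; no verdict came back.

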